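# Rock an angle gauge on a round-topped stud to its mark

### The arm

A 6-joint arm with a two-finger parallel gripper is mounted at the origin on a cart in front of the work surface, level with it; the furniture and walls round the work are solid. World frame = base frame: x ahead of the robot, y to its left, z up, the work surface at z = 0. Lengths are in m, angles in rad, forces in N, time in s.
With the tool pointing down it reaches from about 0.35 to 0.975 m from the base axis. Payload 4.9 kg.
Tool frame: the origin (TCP) lies between the finger pads; the fingertips stand 14 mm ahead of it and the grasp point (between the pads) lies 5 mm behind it (manip.finger_overhang is the distance from the TCP to the fingertips, in m); z points along the fingers, y is the line along which they close (so a half turn about z gives the same grasp; the last joint's range is limited). The gripper opens to 85 mm and grips with 20 to 120 N. Pads are 22 mm wide; open, the fingers measure 114 mm over their backs; the gripper's body (76 mm by 85 mm) begins 54 mm behind the grasp point. The pads swing forward as they close: fully open they stand 13 mm farther back than shut.
Start: joints at [1.137, 0.053, 1.613, -0, 1.476, -0.119], TCP at [0.194, 0.594, 0.245] pointing down, gripper open.
Joint ranges: [-3.01, 3.01], [-1.01, 2.22], [0.06, 2.58], [-1.02, 4.17], [0.09, 2.62], [-3.14, 3.14]. Speed limits (rad/s): [2.57, 2.57, 3.14, 3.14, 3.14, 3.14].

### API

Orientations are given as a unit quaternion [w, x, y, z].
In Python, from plant import manip, grab_frame gives the robot as it stands.
- The arm moves only by the tool servo_tool, never from a script. Its argument "deltas" is a list that holds one entry, the list of rows, each a list of 5 numbers: the opening in per cent of the stroke, from 0 (shut) to 100 (fully open), then the shift along the world's x, y, z in m, then the turn about the world's z in degrees. A call has exactly 8 rows; each row shifts and turns the commanded pose from where the row before left it; what a row does not reach is not made up. A row lasts 1/10 s, in which the tool goes at most 50 mm and 8.59 degrees, less where a joint would pass 70% of its speed; a pose out of reach is approached as far as the arm can. A call is refused whole if a number of a shift passes 0.05 or a number of a turn 8.59, either way. A call with a gripper value outside its range is refused whole. The fingers move at their own pace and stop on an object; the grip force is fixed at half the most. Time passes only in rows, so rows that do not move let the fingers close, or fill a call up. It gives the time, the measured TCP pose, the force, the opening and the grip force at its end, in the units of the state.
- manip.state(): the state, without advancing time (a new reading comes with each control period).
- grab_frame(name): name is "side" or "top" or "wrist"; returns a dict with "pixels" (400x640x3 uint8, red, green, blue), "z_map" (400x640 float32, m along the optical axis (not along the pixel's ray), 0 where there is no reading), "fx", "fy", "cx", "cy" (pixels), "rvec" (rotation vector, rad) and "tvec" (3), from world to camera coordinates, as OpenCV has them; the wrist camera has in their place "T_tool_cam" (4x4, takes a point from camera to tool coordinates, whose origin is the TCP and whose axes are the flange's). Camera axes: x right, y down, z forward; pixel columns grow to the right and rows downward; lengths in m; the calibration is good to about 2 mm. The wrist camera is an equidistant fisheye: a pixel r from the principal point sees the ray r / f radians off the axis. A picture is of the moment at which its call begins: read the wrist's pose just before it.
- manip.job_done(): hands the job in; it is judged then, once.
The state is a dict: "time": time; "joint_pos": joint angles; "joint_vel": joint speeds; "joint_efforts": joint torques, N m; "tool_pos": TCP position; "tool_rot": TCP orientation; "contact_force": force on the tool from outside, world axes, zero at the start; "ft_torque": the same for the moment, N m; "gripper_width": opening from 0.0 (shut) to 1.0 (fully open); "grasp_force": force on a finger pad.
Only numpy, scipy, OpenCV 4.12 (cv2) and the standard library are available. Lean on these libraries where they do the work, as an engineer would, in place of code of your own. Each camera call takes 0.05 s, during which the arm holds its last target. There are 200 camera calls.

### The job

Pick up the angle gauge, which has a blue grip on top, and set it down level on the rounded top of the wooden stud, its long foot crosswise over the stud and near the middle of it. Then rock the gauge sideways on the stud until the swinging pointer settles on the red mark. Finish while holding it there: still gripped, foot resting on the stud, pointer steady on the mark; leave the tape measure, tin and screwdriver alone.

Things in the scene. Friction and masses are not known exactly. Their poses are not given: they have to be found in the camera images.
- gauge: loose angle gauge, about 0.38 kg, upright on the bench, dial towards the robot (yaw -0.2 to 0.6). Origin: centre of the flat underside of its foot; x from the dial to the back, away from the robot, y along the foot (left seen from the robot), z up. Foot 46 (x) x 120 (y) x 12 mm; black round dial case, radius 50, 18 thick, centre 64 mm up; on top the blue grip
- gauge_grip (a point): middle of the blue grip stem, 138 mm above the foot's underside, axes as the gauge; the stem is 20 (x) x 24 (y) mm and runs from 117 to 158 mm up, and can be gripped across x or across y
- pointer (a joint): angle of the black pointer on the dial, rad: 0 = towards the foot, positive = to the right (gauge's -y) seen from the dial's front. It hangs by gravity from the dial's centre on a free, lightly damped hinge and swings for about 1 s after a motion. A gauge leaning right (top towards its -y, turned by +a about its x) reads +a once settled
- pointer_tip (a point): the pointer's tip, 42 mm from the dial's centre
- mark (a joint): angle of the red mark at the dial's rim, measured as the pointer's; always to the right of the middle, between 0.14 and 0.34 rad, set before the start; it stays where it is on the dial
- mark_tip (a point): the red mark's point, 42 mm from the dial's centre, in the pointer's plane
- stud_block: fixed wooden block: a stud offcut 120 (x) x 44 (y) mm with a half-round top (radius 22, axis along its x, 50 mm up), on a plywood board 130 x 110 x 12 mm. Origin: centre of the underside, x along the stud, pointing away from the robot (yaw -0.15 to 0.45), z up
- stud_top (a point): middle of the stud's ridge, its highest line, 72 mm above the bench
- tape_measure: yellow tape measure, 70x36x64 mm, bystander; origin under its centre
- wax_tin: round grey tin, 67 mm wide, 32 mm high, bystander; origin under its centre
- screwdriver_red: screwdriver with a red handle, 190 mm long, bystander
Things that resemble listed ones, but are neither listed nor needed, are in the scene too. Of the things shaped like the stud_block, the wooden one is meant.

How it is judged:
By the outcome, as a careful person would: the job done as asked, in the order asked, and still so for the second after the job is handed in, while the arm keeps its last pose, push and grip.
It also fails if it takes over 50 s, if anything falls off the work surface, if the arm or the gripper's body presses on something with over 40 N, if the wrist force passes 120 N, or if a joint passes its speed limit or range.

## Working session

There is one attempt and no reset: what is moved stays moved. The work goes in short steps, Python scripts to look and compute and a tool call to move; the robot and the scene stay as the last step left them, time stands still between calls to the robot, and variables do not carry over. Pictures are saved under pics/ and viewed, at most 10 in all, crops included, and the job is handed in when it is done.

Besides the shell and the picture viewer there is one more tool, called after "Emit:" as name([rows], argument=value, ...), one row to a line, values as JSON. servo_tool: Moves the arm, as the interface text tells. Its arguments: {"type":"object","properties":{"deltas":{"type":"array"}},"required":["deltas"]}

```bash
mkdir -p pics
cat > h.py <<'E'
from plant import manip, grab_frame
import numpy as np, cv2
def grab(n):
    f=grab_frame(n); return f
def save(f,p,crop=None,s=1):
    im=cv2.cvtColor(f["pixels"],cv2.COLOR_RGB2BGR)
    if crop: a,b,c,d=crop; im=im[b:d,a:c]
    if s!=1: im=cv2.resize(im,None,fx=s,fy=s,interpolation=cv2.INTER_CUBIC)
    cv2.imwrite(p,im)
def cloud(f):
    z=f["z_map"].astype(float); v,u=np.mgrid[:400,:640]
    P=np.dstack([(u-f["cx"])/f["fx"]*z,(v-f["cy"])/f["fy"]*z,z])
    R=cv2.Rodrigues(np.array(f["rvec"],float))[0]
    return (P-np.array(f["tvec"]).ravel())@R
def ray(f,u,v):
    R=cv2.Rodrigues(np.array(f["rvec"],float))[0]
    o=-R.T@np.array(f["tvec"]).ravel()
    d=R.T@np.array([(u-f["cx"])/f["fx"],(v-f["cy"])/f["fy"],1]); return o,d/np.linalg.norm(d)
E
python3 - <<'E'
from h import *
s=manip.state(); print(s)
for n in("top","side"):
    f=grab(n); save(f,f"pics/{n}0.png"); o,d=ray(f,320,200); print(n,o,d,f["fx"])
    np.savez(f"{n}0.npz",**{k:np.array(v) for k,v in f.items()})
E
```

```text
{'time': 0.0, 'joint_pos': array([ 1.13700434e+00,  5.33372723e-02,  1.61432757e+00,  5.10294476e-06,
        1.47599651e+00, -1.18987569e-01]), 'joint_vel': array([ 0.00041545, -0.00094738,  0.00029501,  0.00071622, -0.00125251,
        0.00065427]), 'joint_efforts': array([ 1.46449594e-03, -3.93670249e+01, -3.70186293e+01,  7.36181300e-05,
        6.58624631e-03,  1.47062991e-05]), 'tool_pos': array([0.19325285, 0.59373342, 0.24405508]), 'tool_rot': array([-2.84700526e-04,  1.56753219e-01,  9.87637261e-01, -9.94397829e-04]), 'contact_force': array([-0.777787  ,  0.16334612, -0.70414226]), 'ft_torque': array([-0.00995367,  0.05644609, -0.00949979]), 'grasp_force': 0.0, 'gripper_width': 1.0032463956389879}
top [ 0.29941237 -0.06885629  1.7198024 ] [ 0.19127066 -0.01077078 -0.98147823] 500.0313317655771
side [0.09071054 1.34103297 0.90389806] [ 0.31063527 -0.82486673 -0.47233527] 503.4542932415466
```

View pics/top0.png

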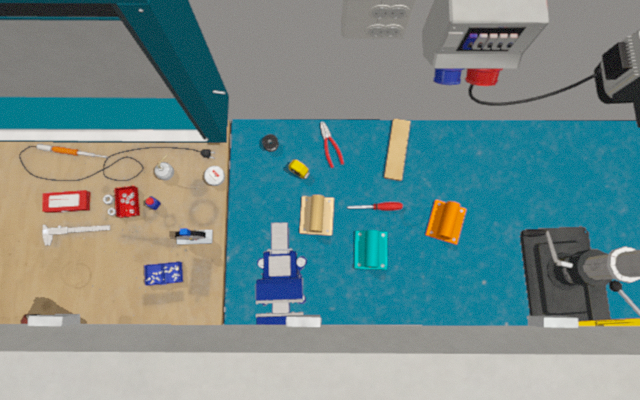

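View pics/side0.png

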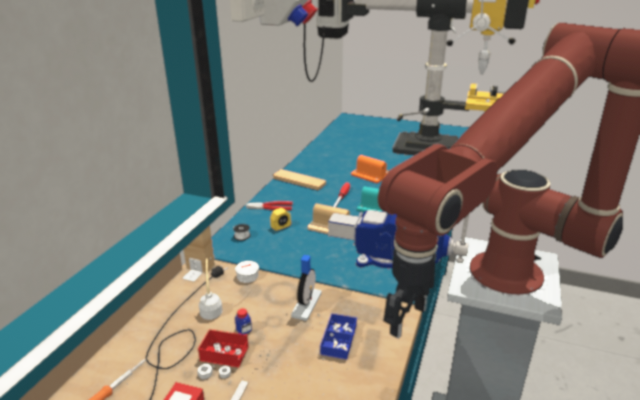

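The top view shows the gauge at about (193,237) and the wooden stud at (317,214). The teal and orange blocks are lookalikes, and a blue vise sits between them. The side view shows the gauge at (306,285) and the stud at (328,218).

Run:
```python
from h import *
f=dict(np.load("top0.npz")); C=cloud(f); I=f["pixels"]
def st(n,P): print(n,len(P),P.mean(0).round(4),np.percentile(P,2,0).round(4),np.percentile(P,98,0).round(4))
# stud
b=C[190:240,295:340].reshape(-1,3); z=b[:,2]; print(np.histogram(z,bins=np.arange(-.01,.09,.005)))
m=(z>.063)&(z<.09); P=b[m]; st("ridge",P)
v=np.linalg.svd(P[:,:2]-P[:,:2].mean(0))[2][0]; v*=np.sign(v[0]); print("stud yaw",np.arctan2(v[1],v[0]))
B=b[(z>.008)]; r=cv2.minAreaRect((B[:,:2]*1000).astype(np.float32)); print("board rect",r)
R=b[z>.035]; print("stud rect",cv2.minAreaRect((R[:,:2]*1000).astype(np.float32)))
# gauge
g=C[220:255,160:220].reshape(-1,3); z=g[:,2]; print(np.histogram(z,bins=np.arange(-.01,.18,.01)))
for lo,hi in((.006,.02),(.06,.118),(.13,.175)):
    P=g[(z>lo)&(z<hi)]
    if len(P)>4: st(f"g{lo}",P); print(cv2.minAreaRect((P[:,:2]*1000).astype(np.float32)))
# everything above surface in the path
for n,(a,b_,c,d) in dict(vise=(250,220,305,315),teal=(350,225,392,272)).items():
    st(n,C[b_:d,a:c][C[b_:d,a:c][...,2]>.02])
hsv=cv2.cvtColor(I,cv2.COLOR_RGB2HSV)[220:255,160:220]
bm=(hsv[...,0]>100)&(hsv[...,0]<130)&(hsv[...,1]>120); st("blue",C[220:255,160:220][bm])
s=dict(np.load("side0.npz")); S=cloud(s)
hs=cv2.cvtColor(s["pixels"],cv2.COLOR_RGB2HSV)
sub=S[240:330,285:330]; bm=(hs[240:330,285:330,0]>100)&(hs[240:330,285:330,0]<130)&(hs[240:330,285:330,1]>120); st("blue side",sub[bm])
save(f,"pics/gz.png",(150,180,350,280),4)
save(s,"pics/gs.png",(260,180,400,340),3.7)
```

```text
(array([ 50, 267, 480, 327, 327, 246,  55,   7,   1,   2,   1,   6,  20,
        28,  58, 114, 172,  68,   7]), array([-0.01 , -0.005,  0.   ,  0.005,  0.01 ,  0.015,  0.02 ,  0.025,
        0.03 ,  0.035,  0.04 ,  0.045,  0.05 ,  0.055,  0.06 ,  0.065,
        0.07 ,  0.075,  0.08 ,  0.085]))
ridge 392 [ 0.5787 -0.0749  0.0714] [ 0.5211 -0.0938  0.0635] [ 0.6371 -0.0562  0.0799]
stud yaw -0.06707935005244882
board rect ((482.1715393066406, -77.10376739501953), (153.7373809814453, 365.5220947265625), 89.98677825927734)
stud rect ((469.681884765625, -68.02705383300781), (43.927642822265625, 339.806640625), 86.51050567626953)
(array([ 438, 1113,  248,   16,    2,    9,   13,   13,   27,   23,   28,
         53,   29,   11,    9,    4,   35,   18]), array([-0.01,  0.  ,  0.01,  0.02,  0.03,  0.04,  0.05,  0.06,  0.07,
        0.08,  0.09,  0.1 ,  0.11,  0.12,  0.13,  0.14,  0.15,  0.16,
        0.17]))
g0.006 503 [0.4986 0.3521 0.0107] [0.4468 0.2651 0.0061] [0.5606 0.4588 0.0188]
((502.24176025390625, 361.33441162109375), (117.82001495361328, 208.02194213867188), 0.27993568778038025)
g0.06 172 [0.4995 0.3341 0.0946] [0.4908 0.2946 0.0622] [0.5117 0.3883 0.1155]
((500.0926208496094, 341.5824890136719), (23.52752113342285, 96.18187713623047), 2.621717929840088)
g0.13 66 [0.5018 0.3423 0.1549] [0.4927 0.332  0.1363] [0.5126 0.3549 0.1635]
((502.59197998046875, 343.6408996582031), (19.998374938964844, 23.240541458129883), 1.811697006225586)
vise 3020 [0.3726 0.039  0.1481] [ 0.2527 -0.0303  0.0248] [0.5265 0.1082 0.1771]
teal 592 [ 0.4571 -0.2564  0.0733] [ 0.4005 -0.2998  0.0204] [ 0.5187 -0.2166  0.081 ]
blue 68 [0.4979 0.3359 0.1715] [0.4929 0.3306 0.1122] [0.5091 0.3704 0.1639]
blue side 197 [0.5102 0.3317 0.1188] [ 0.4171  0.1199 -0.0026] [0.6083 0.4204 0.1597]
```

View pics/gz.png

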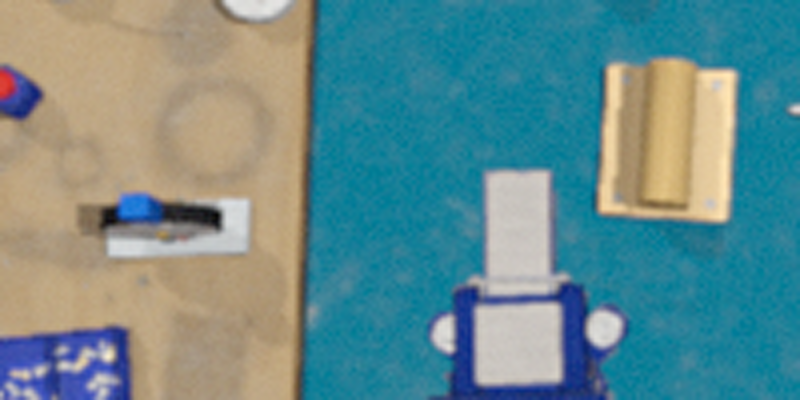

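The 4x crop shows the blue grip at crop (137,207), the foot spanning (107..250, 200..257), and the stud ridge at (668,62) to (665,208). Next I move to a hover over the gauge with the finger line along its x axis. Gripping across x lets it pivot sideways in the pads.

Emit:
servo_tool([
  [[100, 0.036, -0.028, 0.006, -8], [100, 0.036, -0.03, 0.006, -8], [100, 0.036, -0.03, 0.006, -8], [100, 0.036, -0.03, 0.006, -8], [100, 0.036, -0.03, 0.006, -8], [100, 0.036, -0.03, 0.006, -8], [100, 0.036, -0.03, 0.006, -8], [100, 0.036, -0.03, 0.006, -8]],
])

```text
time: 0.9
tool_pos: [0.4825, 0.3547, 0.293]
tool_rot: [-0.0, 0.658, 0.753, -0.0]
contact_force: [0.5, 0.3, -0.2]
gripper_width: 1.001
grasp_force: 0.0
```

Emit:
servo_tool([
  [[100, 0.01, -0.006, 0, -6], [100, 0, 0, 0, 0], [100, 0, 0, 0, 0], [100, 0, 0, 0, 0], [100, 0, 0, 0, 0], [100, 0, 0, 0, 0], [100, 0, 0, 0, 0], [100, 0, 0, 0, 0]],
])

```text
time: 1.7
tool_pos: [0.4913, 0.3505, 0.2934]
tool_rot: [0.0, 0.695, 0.719, 0.0]
contact_force: [-0.4, -0.1, -0.3]
gripper_width: 1.003
grasp_force: 0.0
```

```bash
cat >> h.py <<'E'
from scipy.spatial.transform import Rotation as Ro
def tool(s=None):
    s=s or manip.state(); T=np.eye(4); w,x,y,z=s["tool_rot"]; T[:3,:3]=Ro.from_quat([x,y,z,w]).as_matrix(); T[:3,3]=s["tool_pos"]; return T
def wcloud(f,T):
    v,u=np.mgrid[:400,:640]; dx=(u-f["cx"]);dy=(v-f["cy"]); r=np.hypot(dx,dy)+1e-9; th=r/f["fx"]
    k=np.tan(th)/r; z=f["z_map"].astype(float); P=np.dstack([dx*k*z,dy*k*z,z])
    M=T@np.array(f["T_tool_cam"]); return P@M[:3,:3].T+M[:3,3]
def fyaw(T): y=T[:3,1]; return np.degrees(np.arctan2(y[1],y[0]))
E
python3 - <<'E'
from h import *
s=manip.state(); T=tool(s); print(s["time"],s["tool_pos"],fyaw(T),s["joint_pos"].round(2))
f=grab("wrist"); save(f,"pics/w1.png"); C=wcloud(f,T); np.savez("w1.npz",C=C,I=f["pixels"])
near=(abs(C[...,0]-.502)<.1)&(abs(C[...,1]-.343)<.1)&(f["z_map"]>0)
P=C[near]; z=P[:,2]
print(np.histogram(z,bins=np.arange(-.02,.19,.01)))
for lo,hi in((.005,.022),(.07,.116),(.14,.175)):
    Q=P[(z>lo)&(z<hi)]
    if len(Q)>9: print(lo,len(Q),Q.mean(0).round(4),cv2.minAreaRect((Q[:,:2]*1000).astype(np.float32)))
E
```

```text
1.7 [0.49125479 0.35054316 0.29339136] 2.0061685739907067 [ 0.5  -0.02  1.61  0.    1.55  0.46]
(array([    0,  3792, 12186,  1486,   115,    62,    35,    10,    46,
          68,    90,   234,   297,   166,    47,    58,    52,   571,
           2,     0]), array([-0.02, -0.01,  0.  ,  0.01,  0.02,  0.03,  0.04,  0.05,  0.06,
        0.07,  0.08,  0.09,  0.1 ,  0.11,  0.12,  0.13,  0.14,  0.15,
        0.16,  0.17,  0.18]))
0.005 1582 [0.4929 0.3654 0.0124] ((474.82904052734375, 382.2076721191406), (108.1815414428711, 176.4625244140625), 40.575984954833984)
0.07 772 [0.505  0.3673 0.0982] ((503.6860046386719, 347.72021484375), (23.225414276123047, 92.63082885742188), 1.1048177480697632)
0.14 625 [0.506  0.347  0.1567] ((506.4767150878906, 345.2371826171875), (19.422481536865234, 23.64482307434082), 2.160142421722412)
```

View pics/w1.png

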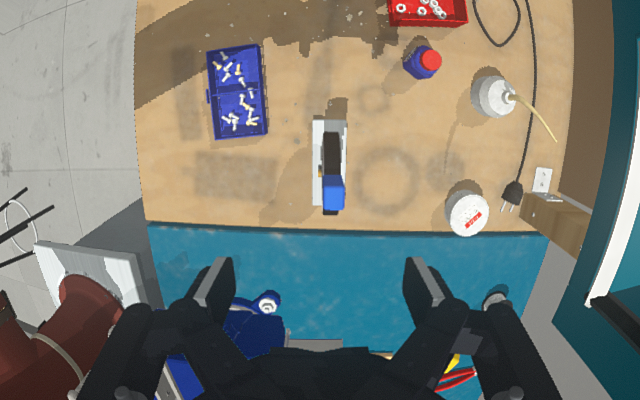

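Wrist view: the grip top is at (333,195), between the fingers' sides, and the foot is in line with it. Two views put the stem at about (0.504, 0.345) with yaw about 2°. I descend and close.

Emit:
servo_tool([
  [[100, 0.006, -0.003, -0.02, 0], [100, 0.007, -0.003, -0.02, 0], [100, 0, 0, -0.025, 0], [100, 0, 0, -0.025, 0], [100, 0, 0, -0.025, 0], [100, 0, 0, -0.025, 0], [100, 0, 0, -0.018, 0], [100, 0, 0, 0, 0]],
])

```text
time: 2.55
tool_pos: [0.5025, 0.3432, 0.1316]
tool_rot: [-0.001, 0.695, 0.719, -0.003]
contact_force: [0.5, -0.4, -1.4]
gripper_width: 0.996
grasp_force: 0.0
```

Emit:
servo_tool([
  [[100, 0, 0, 0, 0], [0, 0, 0, 0, 0], [0, 0, 0, 0, 0], [0, 0, 0, 0, 0], [0, 0, 0, 0, 0], [0, 0, 0, 0, 0], [0, 0, 0, 0, 0], [0, 0, 0, 0, 0]],
])

```text
time: 3.35
tool_pos: [0.505, 0.3445, 0.136]
tool_rot: [0.0, 0.695, 0.719, 0.001]
contact_force: [0.5, 1.1, 2.9]
gripper_width: 0.23
grasp_force: 59.9
```

Emit:
servo_tool([
  [[0, 0, 0, 0.02, 0], [0, 0, 0, 0.025, 0], [0, 0, 0, 0.03, 0], [0, 0, 0, 0.03, 0], [0, 0, 0, 0.03, 0], [0, 0, 0, 0.03, 0], [0, 0, 0, 0.025, 0], [0, 0, 0, 0.01, 0]],
])

```text
time: 4.15
tool_pos: [0.5047, 0.3444, 0.3369]
tool_rot: [0.0, 0.695, 0.719, 0.001]
contact_force: [0.2, -0.4, -3.1]
gripper_width: 0.23
grasp_force: 59.6
```

Emit:
servo_tool([
  [[0, 0.005, -0.02, 0, 0], [0, 0.01, -0.035, 0, -1], [0, 0.01, -0.035, 0, -1], [0, 0.01, -0.035, 0, -1], [0, 0.01, -0.035, 0, -1], [0, 0.01, -0.035, 0, -1], [0, 0.01, -0.035, 0, -1], [0, 0.005, -0.03, 0, 0]],
])

```text
time: 4.95
tool_pos: [0.5741, 0.0824, 0.3323]
tool_rot: [-0.001, 0.732, 0.681, -0.002]
contact_force: [0.3, -0.0, -4.4]
gripper_width: 0.228
grasp_force: 59.5
```

Emit:
servo_tool([
  [[0, 0, -0.03, 0, 0], [0, 0, -0.03, 0, 0], [0, 0, -0.03, 0, 0], [0, 0, -0.02, 0, 0], [0, 0, -0.01, 0, 0], [0, 0, 0, 0, 0], [0, 0, 0, 0, 0], [0, 0, 0, 0, 0]],
])

```text
time: 5.75
tool_pos: [0.5744, -0.0346, 0.3349]
tool_rot: [-0.0, 0.731, 0.682, -0.0]
contact_force: [0.1, -0.1, -3.4]
gripper_width: 0.23
grasp_force: 59.5
```

Run:
```python
from h import *
s=manip.state(); T=tool(s); print(s["time"],s["tool_pos"],fyaw(T),s["contact_force"],s["gripper_width"])
f=grab("wrist"); save(f,"pics/w2.png"); C=wcloud(f,T); np.savez("w2.npz",C=C,I=f["pixels"],**{k:np.array(f[k]) for k in("fx","cx","cy","T_tool_cam")},T=T)
n=(abs(C[...,0]-.58)<.075)&(abs(C[...,1]+.075)<.065)&(f["z_map"]>0)
for lo,hi in((.005,.03),(.04,.085),(.066,.085)):
    Q=C[n&(C[...,2]>lo)&(C[...,2]<hi)]; print(lo,len(Q),Q.mean(0).round(4) if len(Q) else 0,cv2.minAreaRect((Q[:,:2]*1000).astype(np.float32)) if len(Q)>5 else 0)
f=grab("side"); save(f,"pics/s2.png",(220,60,460,260),3); np.savez("s2.npz",**{k:np.array(v) for k,v in f.items()})
```

```text
5.75 [ 0.57442804 -0.03463065  0.33490356] -3.959899136580551 [ 0.07261506 -0.08910903 -3.43881009] 0.22998374561107093
0.005 1109 [ 0.5995 -0.0637  0.0129] ((583.10888671875, -75.55067443847656), (110.54159545898438, 130.64198303222656), 86.54872131347656)
0.04 1128 [ 0.5986 -0.0708  0.0663] ((581.0411987304688, -72.71829223632812), (42.79569625854492, 123.03690338134766), 85.39533233642578)
0.066 766 [ 0.599  -0.0753  0.0703] ((582.8660888671875, -75.04844665527344), (32.57545852661133, 118.50775909423828), 86.3126220703125)
```

View pics/w2.png

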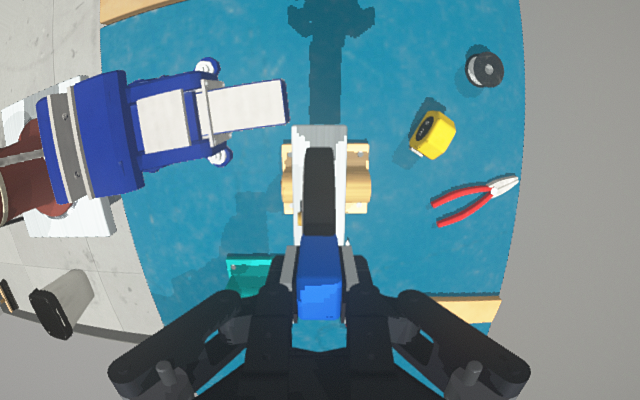

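View pics/s2.png

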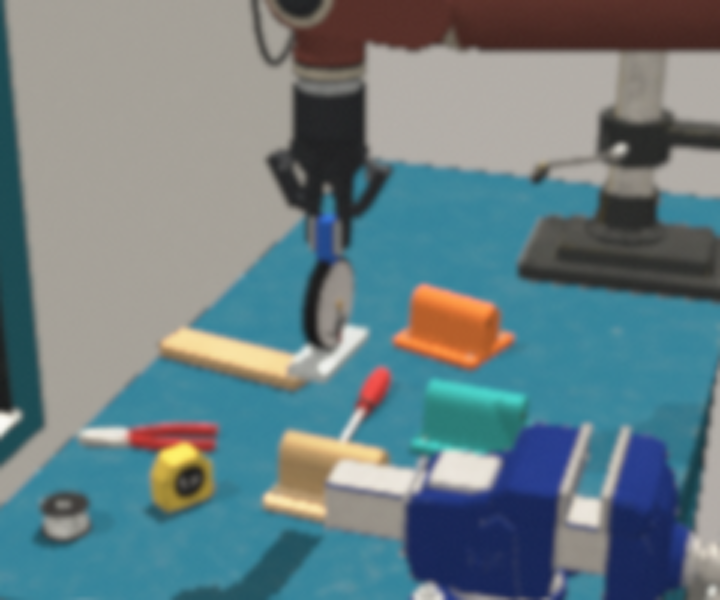

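Wrist view: the gauge hangs level over the stud and the board is centred near (325,185). Both views agree on the stud at (0.581, -0.075) with yaw -3.6°. The side view is too coarse to read the dial, so I'll first show the dial to the side camera from near while it is held.

Emit:
servo_tool([
  [[0, -0.005, 0.02, 0.01, -4], [0, -0.01, 0.03, 0.01, -4.5], [0, -0.012, 0.045, 0.01, -4.5], [0, -0.012, 0.045, 0.01, -4.5], [0, -0.012, 0.045, 0.01, -4.5], [0, -0.012, 0.045, 0.01, -4.5], [0, -0.012, 0.045, 0.01, -4.5], [0, -0.012, 0.045, 0.01, -4.5]],
])

```text
time: 6.65
tool_pos: [0.4863, 0.2866, 0.4161]
tool_rot: [-0.0, 0.905, 0.425, 0.0]
contact_force: [0.6, 0.9, -4.7]
gripper_width: 0.227
grasp_force: 59.5
```

Emit:
servo_tool([
  [[0, -0.012, 0.045, 0.01, -4.5], [0, -0.012, 0.045, 0.01, -4.5], [0, -0.012, 0.045, 0.01, -4.5], [0, -0.012, 0.045, 0.01, -4.5], [0, -0.012, 0.045, 0.01, -4.5], [0, -0.012, 0.045, 0.01, -4.5], [0, -0.01, 0.03, 0.01, -4.5], [0, -0.005, 0.02, 0, -3]],
])

```text
time: 7.45
tool_pos: [0.3983, 0.6074, 0.4867]
tool_rot: [-0.001, 0.99, 0.139, 0.001]
contact_force: [0.2, -0.1, -3.7]
gripper_width: 0.226
grasp_force: 59.8
```

Emit:
servo_tool([
  [[0, 0, 0.01, 0, 0], [0, 0, 0, 0, 0], [0, 0, 0, 0, 0], [0, 0, 0, 0, 0], [0, 0, 0, 0, 0], [0, 0, 0, 0, 0], [0, 0, 0, 0, 0], [0, 0, 0, 0, 0]],
])

```text
time: 8.25
tool_pos: [0.4006, 0.614, 0.4854]
tool_rot: [-0.0, 0.99, 0.139, 0.0]
contact_force: [0.8, 0.5, -5.0]
gripper_width: 0.226
grasp_force: 59.7
```

Run:
```python
from h import *
s=manip.state(); T=tool(s); print(s["time"],s["tool_pos"],fyaw(T),s["contact_force"])
f=grab("side"); np.savez("s3.npz",T=T,**{k:np.array(v) for k,v in f.items()})
R=cv2.Rodrigues(np.array(f["rvec"],float))[0]
p=cv2.projectPoints(np.array([s["tool_pos"]-[0,0,.072]]),f["rvec"],f["tvec"],np.array([[f["fx"],0,f["cx"]],[0,f["fy"],f["cy"]],[0,0,1.]]),None)[0].ravel(); print(p)
u,v=p.astype(int); save(f,"pics/s3.png",(max(u-50,0),max(v-50,0),u+50,v+50),6)
```

```text
8.25 [0.40063612 0.61401444 0.48544291] -74.05359136637675 [ 0.77531497  0.47170403 -4.98758747]
[301.87291605 232.34481593]
```

View pics/s3.png

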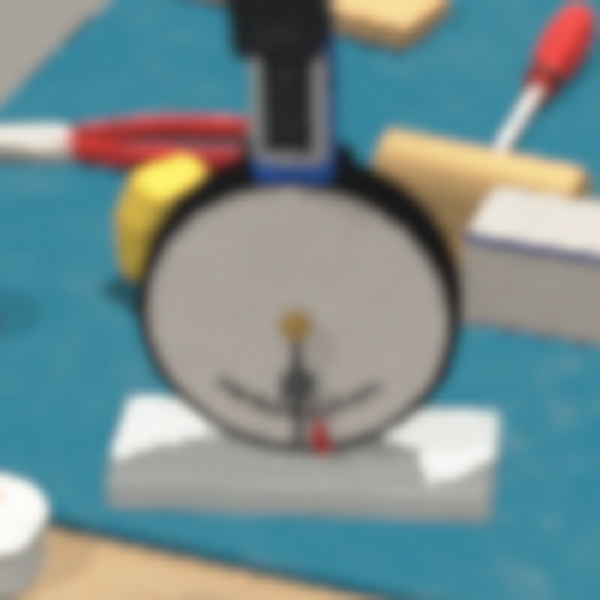

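The dial is clear: the hub is at crop (295,325), the pointer hangs to (300,440), and the red mark is at (320,437), right of it. I'll measure the mark's angle in the dial plane.

```bash
cat > dial.py <<'E'
from h import *
def measure(f,T,yawdeg,verbose=1,hub0=None,tilt=0):
    # dial plane axes at given yaw
    a=np.radians(yawdeg); X=np.array([np.cos(a),np.sin(a),0]); Y=np.array([-np.sin(a),np.cos(a),0]); Z=np.array([0,0,1.])
    I=f["pixels"]; h=cv2.cvtColor(I,cv2.COLOR_RGB2HSV).astype(int)
    c=T[:3,3]+np.array([0,0,-.136+.064])-X*.011   # pointer plane
    K=np.array([[float(f["fx"]),0,float(f["cx"])],[0,float(f["fy"]),float(f["cy"])],[0,0,1]])
    def hit(u,v):
        o,d=ray(f,u,v); p=o+d*((c-o)@X)/(d@X); return np.array([-(p-c)@Y,(p-c)@Z])  # right, up
    v,u=np.mgrid[:400,:640]; o,_=ray(f,0,0); Rm=cv2.Rodrigues(np.array(f["rvec"],float))[0]
    D=np.dstack([(u-K[0,2])/K[0,0],(v-K[1,2])/K[1,1],np.ones(u.shape)])@Rm
    t=((c-o)@X)/(D@X); P=o+D*t[...,None]-c; r=-(P@Y); z=P@Z
    return I,h,r,z
E
python3 - <<'E'
from dial import *
f=dict(np.load("s3.npz")); T=f["T"]
I,h,r,z=measure(f,T,-74.05)
S,H,V=h[...,1],h[...,0],h[...,2]
box=np.hypot(r,z)<.05
def cen(m,w): w=w*m; return np.array([(w*r).sum(),(w*z).sum()])/w.sum()
br=box&(H>10)&(H<28)&(S>90)&(np.hypot(r,z)<.02); hub=cen(br,S.astype(float)); print("hub",hub,br.sum())
red=box&((H<8)|(H>172))&(S>90); rc=cen(red,(S-60.)); print("red",rc,red.sum(), np.hypot(*(rc-hub)))
d=rc-hub; print("mark ang",np.arctan2(d[0],-d[1]))
# red rows
ys=np.unique(np.where(red)[0])
for y in ys:
    m=red[y]; print(y,(z[y][m].mean()-hub[1]).round(4),((r[y]*(S[y]-60))[m].sum()/((S[y]-60)[m].sum())-hub[0]).round(4),m.sum())
# pointer: dark centroid per row
print("ptr")
for y in range(200,400):
    m=(abs(r[y]-hub[0])<.010)&(z[y]-hub[1]<-.012)&(z[y]-hub[1]>-.041)&(S[y]<70)
    if m.sum()>2:
        w=np.clip(np.percentile(V[y][m],90)-V[y][m],0,None).astype(float); zz=z[y][m].mean()-hub[1]; x=(w*r[y][m]).sum()/w.sum()-hub[0]
        print(y,zz.round(4),x.round(4),np.arctan2(x,-zz).round(3))
K=box&False
# case rim / foot tilt: white foot front bottom edge
E
```

```text
hub [-0.00253648 -0.00077754] 11
red [ 0.00409925 -0.04202806] 11 0.04178083858102588
mark ang 0.1594977305895454
253 -0.0374 0.006 2
254 -0.0396 0.0066 3
255 -0.0418 0.0068 3
256 -0.044 0.0068 3
ptr
242 -0.0133 0.0012 0.087
243 -0.0155 0.0008 0.053
244 -0.0177 0.0006 0.033
245 -0.0199 0.0004 0.021
246 -0.0221 0.0003 0.015
247 -0.0243 0.0003 0.01
248 -0.0265 -0.0 -0.0
249 -0.0287 -0.0004 -0.013
250 -0.031 0.0008 0.025
251 -0.0332 0.0016 0.048
252 -0.0355 0.0008 0.022
253 -0.0377 0.0001 0.003
254 -0.04 -0.0006 -0.016
```

Emit:
servo_tool([
  [[0, -0.005, 0.02, 0.01, 0], [0, -0.007, 0.03, 0.02, 0], [0, -0.007, 0.03, 0.02, 0], [0, -0.007, 0.03, 0.02, 0], [0, -0.007, 0.03, 0.02, 0], [0, -0.005, 0.02, 0.01, 0], [0, -0.002, 0.01, 0, 0], [0, 0, 0, 0, 0]],
])

```text
time: 9.1
tool_pos: [0.3585, 0.7729, 0.5706]
tool_rot: [-0.001, 0.99, 0.139, 0.0]
contact_force: [0.2, -0.8, -3.5]
gripper_width: 0.226
grasp_force: 62.0
```

Emit:
servo_tool([
  [[0, 0, 0, 0, 0], [0, 0, 0, 0, 0], [0, 0, 0, 0, 0], [0, 0, 0, 0, 0], [0, 0, 0, 0, 0], [0, 0, 0, 0, 0], [0, 0, 0, 0, 0], [0, 0, 0, 0, 0]],
])

```text
time: 9.9
tool_pos: [0.3583, 0.7709, 0.576]
tool_rot: [-0.003, 0.99, 0.139, 0.002]
contact_force: [0.4, 0.2, -4.1]
gripper_width: 0.223
grasp_force: 62.1
```

Run:
```python
from dial import *
s=manip.state(); T=tool(s); print(s["time"],s["tool_pos"],fyaw(T))
F=[grab("side") for _ in range(5)]; f=F[0]; f["pixels"]=np.mean([g["pixels"].astype(float) for g in F],0).round().astype(np.uint8)
np.savez("s4.npz",T=T,**{k:np.array(v) for k,v in f.items()})
I,h,r,z=measure(f,T,fyaw(T))
# rectify the dial into its own plane: 0.25 mm/px
g=.00025; n=520; rr=(np.arange(n)-n/2)*g
pts=np.float32([[-.05,.05],[.05,.05],[.05,-.07],[-.05,-.07]]); src=[]
for a,b in pts:
    i=np.argmin((r-a)**2+(z-b)**2); v,u=divmod(i,640)
    # refine to subpixel with local gradients
    J=np.array([[r[v,u+1]-r[v,u],r[v+1,u]-r[v,u]],[z[v,u+1]-z[v,u],z[v+1,u]-z[v,u]]]); e=np.linalg.solve(J,[a-r[v,u],b-z[v,u]]); src.append([u+e[0],v+e[1]])
dst=np.float32([[(a+.06)/g,(.06-b)/g] for a,b in pts])
M=cv2.getPerspectiveTransform(np.float32(src),dst)
W=cv2.warpPerspective(f["pixels"],M,(480,560),flags=cv2.INTER_CUBIC); cv2.imwrite("rect.png",W[...,::-1]); cv2.imwrite("pics/rect.png",W[...,::-1])
```

```text
9.9 [0.35834322 0.77090697 0.57595219] -74.03453047029852
```

View pics/rect.png

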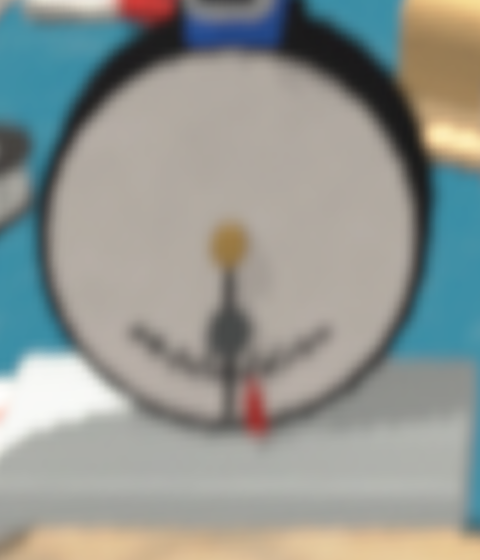

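Run:
```python
import cv2,numpy as np
W=cv2.imread("rect.png"); h=cv2.cvtColor(W,cv2.COLOR_BGR2HSV).astype(float); b=W.astype(float)
v,u=np.mgrid[:W.shape[0],:W.shape[1]]
ex=np.clip(b[...,2]-b[...,1]-25,0,None)
br=np.clip(h[...,1]-70,0,None)*(abs(u-229)<30)*(abs(v-244)<35); hub=np.array([(br*u).sum(),(br*v).sum()])/br.sum(); print("hub",hub)
red=ex*(abs(u-256)<25)*(v>370)*(v<455); print("red",(red*u).sum()/red.sum(),(red*v).sum()/red.sum())
for y in range(380,445,8):
    x=(red[y]*u[y]).sum()/red[y].sum(); print(y,x.round(1),np.arctan2(x-hub[0],y-hub[1]).round(3))
g=b.mean(2)
for y in list(range(275,300,6))+list(range(375,420,6)):
    s=slice(214,243); w=np.clip(np.percentile(g[y,s],80)-g[y,s]-10,0,None); print("p",y,((w*u[y,s]).sum()/w.sum()).round(2))
# face edges: symmetric centre
fm=(h[...,1]<45)&(g>130)&(v>150)&(v<330)
print("face cx",np.mean([(np.where(fm[y])[0].min()+np.where(fm[y,:430])[0].max())/2 for y in range(200,290,10)]))
# foot lower front edge
xs=range(40,450,30); e=[]
for x in xs:
    c=np.gradient(b[480:550,x,0]); e.append(480+np.argmin(c))
print(list(e),np.polyfit(list(xs),e,1))
```

```text
hub [228.71212845 245.56689286]
red 254.61320773868735 409.5947745589638
380 252.1 0.172
388 252.8 0.167
396 253.2 0.161
404 253.7 0.156
412 254.7 0.155
420 255.9 0.154
428 256.7 0.152
436 257.2 0.148
444 nan nan
p 275 229.27
p 281 229.34
p 287 229.35
p 293 229.13
p 299 229.08
p 375 228.89
p 381 229.39
p 387 229.55
p 393 230.06
p 399 230.39
p 405 230.4
p 411 230.26
p 417 228.94
face cx 224.94444444444446
[np.int64(490), np.int64(490), np.int64(490), np.int64(494), np.int64(488), np.int64(490), np.int64(492), np.int64(497), np.int64(489), np.int64(493), np.int64(499), np.int64(491), np.int64(496), np.int64(495)] [1.47985348e-02 4.88950916e+02]<stdin>:8: RuntimeWarning: invalid value encountered in scalar divide
```

Mark angle relative to the pointer is about 0.155 rad, and the gauge currently hangs level. Now back to the stud.

Emit:
servo_tool([
  [[0, 0.005, -0.02, -0.01, 2], [0, 0.01, -0.04, -0.01, 4], [0, 0.01, -0.045, -0.01, 4], [0, 0.01, -0.045, -0.01, 4], [0, 0.01, -0.045, -0.01, 4], [0, 0.01, -0.045, -0.01, 4], [0, 0.01, -0.045, -0.01, 4], [0, 0.01, -0.045, -0.01, 4]],
])

```text
time: 10.95
tool_pos: [0.4331, 0.4421, 0.4988]
tool_rot: [-0.004, 0.921, 0.39, 0.003]
contact_force: [0.9, 0.0, -3.6]
gripper_width: 0.229
grasp_force: 62.0
```

Emit:
servo_tool([
  [[0, 0.012, -0.045, -0.01, 4], [0, 0.012, -0.045, -0.01, 4], [0, 0.012, -0.045, -0.01, 4], [0, 0.012, -0.045, -0.01, 4], [0, 0.012, -0.045, -0.01, 4], [0, 0.012, -0.045, -0.01, 4], [0, 0.012, -0.045, -0.01, 4], [0, 0.012, -0.045, -0.01, 4]],
])

```text
time: 11.75
tool_pos: [0.5296, 0.082, 0.419]
tool_rot: [-0.002, 0.778, 0.628, 0.002]
contact_force: [0.4, 0.6, -3.8]
gripper_width: 0.226
grasp_force: 62.0
```

Emit:
servo_tool([
  [[0, 0.012, -0.045, -0.01, 4], [0, 0.012, -0.045, -0.01, 4], [0, 0.01, -0.03, -0.01, 0], [0, 0.005, -0.02, -0.01, 0], [0, 0, -0.01, -0.01, 0], [0, 0, 0, 0, 0], [0, 0, 0, 0, 0], [0, 0, 0, 0, 0]],
])

```text
time: 12.55
tool_pos: [0.5682, -0.065, 0.3683]
tool_rot: [-0.003, 0.733, 0.681, 0.001]
contact_force: [0.3, -0.3, -4.7]
gripper_width: 0.228
grasp_force: 61.9
```

Emit:
servo_tool([
  [[0, 0.004, -0.003, -0.015, 0], [0, 0.004, -0.004, -0.02, 0], [0, 0.005, -0.003, -0.025, 0], [0, 0, 0, -0.025, 0], [0, 0, 0, -0.025, 0], [0, 0, 0, -0.02, 0.4], [0, 0, 0, -0.005, 0], [0, 0, 0, 0, 0]],
])

```text
time: 13.35
tool_pos: [0.5804, -0.0756, 0.2304]
tool_rot: [-0.005, 0.731, 0.683, -0.001]
contact_force: [-0.1, -1.0, -5.0]
gripper_width: 0.226
grasp_force: 62.0
```

Run:
```python
from h import *
s=manip.state(); T=tool(s); print(s["time"],s["tool_pos"],fyaw(T),s["contact_force"])
f=grab("wrist"); C=wcloud(f,T); np.savez("w4.npz",C=C,T=T,**{k:np.array(v) for k,v in f.items()})
n=(abs(C[...,0]-.58)<.075)&(abs(C[...,1]+.075)<.065)&(f["z_map"]>0)
for lo,hi in((.005,.03),(.045,.085)):
    Q=C[n&(C[...,2]>lo)&(C[...,2]<hi)]; print(lo,len(Q),Q[:,2].max(),cv2.minAreaRect((Q[:,:2]*1000).astype(np.float32)) if len(Q)>5 else 0)
save(f,"pics/w4.png")
I=f["pixels"].astype(int); z0=T[2,3]-.136
m=(I.min(2)>100)&(abs(C[...,2]-z0-.012)<.02)&(abs(C[...,0]-.58)<.035)&(C[...,1]>-.06)&(C[...,1]<.02)
Q=C[m]; print(m.sum(),Q.mean(0),Q.min(0),Q.max(0)); A=np.c_[Q[:,:2],np.ones(len(Q))]; print(np.linalg.lstsq(A,Q[:,2],rcond=None)[0], "foot-z expected",z0+.012)
```

```text
13.35 [ 0.58041123 -0.07559702  0.23036477] -3.865052696384759 [-0.13834647 -0.98675518 -4.97615599]
0.005 2759 0.029989322447764144 ((582.7044067382812, -75.08279418945312), (110.593017578125, 130.95001220703125), 86.6470718383789)
0.045 2875 0.07400060170117684 ((582.7578125, -74.22933197021484), (43.06541061401367, 120.83343505859375), 86.5009765625)
1983 [ 0.5836276  -0.03218009  0.10679892] [ 0.55922235 -0.05999228  0.10360786] [ 0.60727701 -0.01357922  0.10909117]
[-0.00702692 -0.00196341  0.11083684] foot-z expected 0.10636477356452463
```

View pics/w4.png

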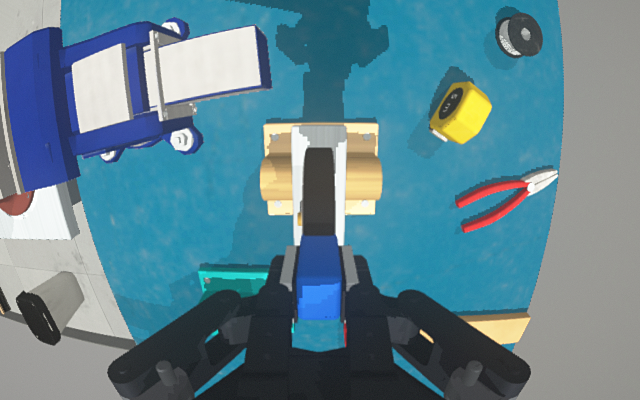

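Wrist view: the foot is centred over the stud at (322,180), level to 0.002 and about 22 mm above the ridge. Now I set it down.

Emit:
servo_tool([
  [[0, 0, 0.0, -0.008, 0], [0, 0.0, 0, -0.006, 0], [0, 0, 0, -0.004, 0], [0, 0, 0, -0.002, 0], [0, 0, 0, -0.001, 0], [0, 0, 0, -0.001, 0], [0, 0, 0, 0, 0], [0, 0, 0, 0, 0]],
])

```text
time: 14.2
tool_pos: [0.5811, -0.0762, 0.21]
tool_rot: [-0.003, 0.731, 0.683, -0.0]
contact_force: [0.6, 0.0, -4.7]
gripper_width: 0.225
grasp_force: 62.0
```

Emit:
servo_tool([
  [[0, 0, 0, -0.001, 0], [0, 0, 0, 0, 0], [0, 0, 0, -0.001, 0], [0, 0, 0, 0, 0], [0, 0, 0, 0, 0], [0, 0, 0, 0, 0], [0, 0, 0, 0, 0], [0, 0, 0, 0, 0]],
])

```text
time: 15.0
tool_pos: [0.5811, -0.0762, 0.208]
tool_rot: [-0.003, 0.731, 0.683, -0.0]
contact_force: [-0.6, 0.9, -2.3]
gripper_width: 0.227
grasp_force: 62.2
```

Emit:
servo_tool([
  [[0, 0, 0, -0.001, 0], [0, 0, 0, 0, 0], [0, 0, 0, 0, 0], [0, 0, 0, 0, 0], [0, 0, 0, 0, 0], [0, 0, 0, 0, 0], [0, 0, 0, 0, 0], [0, 0, 0, 0, 0]],
])

```text
time: 15.8
tool_pos: [0.5812, -0.0762, 0.208]
tool_rot: [-0.003, 0.731, 0.683, 0.0]
contact_force: [-2.2, 0.5, 5.8]
gripper_width: 0.225
grasp_force: 63.4
```

Emit:
servo_tool([
  [[0, 0, 0, -0.001, 0], [0, 0, 0, 0, 0], [0, 0, -0.002, 0, 0], [0, 0, -0.003, 0, 0], [0, -0.0005, -0.003, 0, 0], [0, 0, -0.002, -0.0003, 0], [0, 0, 0, 0, 0], [0, 0, 0, 0, 0]],
])

```text
time: 16.6
tool_pos: [0.5817, -0.0851, 0.2076]
tool_rot: [-0.003, 0.731, 0.683, 0.002]
contact_force: [0.2, 3.5, 7.5]
gripper_width: 0.229
grasp_force: 63.8
```

```bash
cat > tilt.py <<'E'
from h import *
def go(k):
    s=manip.state(); T=tool(s); print(s["time"],s["tool_pos"].round(4),fyaw(T),s["contact_force"].round(1),s["ft_torque"].round(2),s["gripper_width"])
    f=grab("wrist"); C=wcloud(f,T); I=f["pixels"].astype(int)
    a=np.radians(-3.87); g=np.array([[np.cos(a),np.sin(a)],[-np.sin(a),np.cos(a)]])
    L=(C[...,:2]-[.5827,-.0747])@g.T   # stud coordinates
    m=(I.min(2)>100)&(abs(L[...,0])<.022)&(C[...,2]>.06)&(C[...,2]<.13)&(L[...,1]>.015)&(L[...,1]<.07)&(I.max(2)-I.min(2)<40)
    y=L[m][:,1]; z=C[m][:,2]; p=np.polyfit(y,z,1)
    for _ in range(3): e=abs(z-np.polyval(p,y))<.003; p=np.polyfit(y[e],z[e],1)
    al=np.arctan(p[0]); print("n",m.sum(),e.sum(),"tilt",al,"perp dist of foot top from axis",(p[1]-.05)*np.cos(al),"foot end y,z",np.percentile(y[e],99.5),np.percentile(z[e],99.5), "res",(z[e]-np.polyval(p,y[e])).std())
    # underside offset of foot centre from contact: distance along foot of end from tangent point (60 mm + R*al when rolled from centre)
    ye=np.percentile(y[e],99.5); print("end along foot from contact",ye*np.cos(al)+(np.polyval(p,ye)-.05)*np.sin(al))
    np.savez(f"w_{k}.npz",T=T,C=C,**{q:np.array(v) for q,v in f.items()}); return f
E
python3 -c "
from tilt import *; go('a')"
```

```text
16.6 [ 0.5817 -0.0851  0.2076] -3.8870629378253505 [0.2 3.5 7.5] [1.13 0.2  0.03] 0.22856275491249753
n 1860 1777 tilt 0.029826395607948426 perp dist of foot top from axis 0.03464204735993447 foot end y,z 0.054028668089685906 0.08774226361703578 res 0.0007297859004211161
end along foot from contact 0.055086263242793386
```

The foot slid about 6 mm while tilting only 0.03. I'll ease the press, slide it back, press harder and rock again.

Emit:
servo_tool([
  [[0, 0, 0, -0.0005, 0], [0, 0, 0, 0.0015, 0], [0, 0, 0.002, 0, 0], [0, 0, 0.002, 0, 0], [0, 0, 0.002, 0, 0], [0, 0, 0, -0.001, 0], [0, 0, 0, -0.001, 0], [0, 0, 0, -0.001, 0]],
])

```text
time: 17.45
tool_pos: [0.5818, -0.0825, 0.2077]
tool_rot: [0.0, 0.731, 0.683, -0.001]
contact_force: [-3.3, -4.7, 17.8]
gripper_width: 0.227
grasp_force: 65.3
```

```bash
python3 -c "
from tilt import *; go('b')"
```

```text
17.45 [ 0.5818 -0.0825  0.2077] -3.9141375602294968 [-3.3 -4.7 17.8] [-1.09  0.97  0.02] 0.22686589510917715
n 1803 1800 tilt 0.0055538065435733145 perp dist of foot top from axis 0.03479599204767268 foot end y,z 0.05461092690087356 0.08678549396591861 res 0.0007529850750663037
end along foot from contact 0.05480502133762758
```

Emit:
servo_tool([
  [[0, 0, 0, 0.003, 0], [0, 0, 0, 0.002, 0], [0, 0, 0.003, 0, 0], [0, 0, 0.003, 0, 0], [0, 0, 0, 0, 0], [0, 0, 0, -0.003, 0], [0, 0, 0, -0.001, 0], [0, 0, 0, 0, 0]],
])

```text
time: 18.3
tool_pos: [0.5806, -0.0742, 0.2079]
tool_rot: [-0.003, 0.731, 0.683, -0.0]
contact_force: [-5.7, -1.5, 14.6]
gripper_width: 0.225
grasp_force: 64.9
```

Emit:
servo_tool([
  [[0, 0, 0, -0.001, 0], [0, 0, 0, -0.001, 0], [0, 0, 0, -0.001, 0], [0, 0, 0, 0, 0], [0, 0, 0, 0, 0], [0, 0, 0, 0, 0], [0, 0, 0, 0, 0], [0, 0, 0, 0, 0]],
])

```text
time: 19.1
tool_pos: [0.5809, -0.0742, 0.2079]
tool_rot: [-0.003, 0.731, 0.683, -0.0]
contact_force: [-9.2, -1.0, 25.8]
gripper_width: 0.221
grasp_force: 66.0
```

```bash
python3 -c "
from tilt import *; go('c')"
```

```text
19.1 [ 0.5809 -0.0742  0.2079] -3.8737803755028497 [-9.2 -1.  25.8] [-0.2   2.45 -0.05] 0.2207982808659765
n 1984 1911 tilt 0.022822582910421538 perp dist of foot top from axis 0.034433149899095294 foot end y,z 0.06343738276651308 0.08741635565344066 res 0.0007425295585419733
end along foot from contact 0.06423989756632423
```

Emit:
servo_tool([
  [[0, -0.0005, -0.002, 0, 0], [0, 0, -0.002, 0, 0], [0, -0.0005, -0.002, 0, 0], [0, 0, -0.002, 0, 0], [0, 0, -0.002, -0.0003, 0], [0, 0, 0, 0, 0], [0, 0, 0, 0, 0], [0, 0, 0, 0, 0]],
])

```text
time: 19.95
tool_pos: [0.5805, -0.0824, 0.2075]
tool_rot: [-0.004, 0.73, 0.683, 0.002]
contact_force: [-8.4, 3.2, 24.5]
gripper_width: 0.224
grasp_force: 66.5
```

```bash
python3 -c "
from tilt import *; go('d')"
```

```text
19.95 [ 0.5805 -0.0824  0.2075] -3.8496491748682407 [-8.4  3.2 24.5] [1.24 1.87 0.06] 0.22370391512787902
n 2046 1995 tilt 0.07683884046862915 perp dist of foot top from axis 0.03451001915768628 foot end y,z 0.06261685248155416 0.09082516125962213 res 0.0007501004243085363
end along foot from contact 0.06545910072811256
```

It now rolls without sliding, at a tilt of 0.077. I'll continue.

Emit:
servo_tool([
  [[0, -0.0005, -0.002, 0, 0], [0, 0, -0.002, -0.0003, 0], [0, 0, -0.002, -0.0003, 0], [0, 0, -0.002, -0.0003, 0], [0, 0, -0.002, 0, 0], [0, 0, 0, 0, 0], [0, 0, 0, 0, 0], [0, 0, 0, 0, 0]],
])

```text
time: 20.8
tool_pos: [0.5799, -0.093, 0.2063]
tool_rot: [-0.004, 0.73, 0.683, 0.002]
contact_force: [-7.5, 1.7, 22.1]
gripper_width: 0.223
grasp_force: 67.0
```

```bash
python3 -c "
from tilt import *; go('e')"
```

```text
20.8 [ 0.5799 -0.093   0.2063] -3.85335389744675 [-7.5  1.7 22.1] [1.02 1.82 0.07] 0.22313370621954293
n 2245 2194 tilt 0.1450580408108725 perp dist of foot top from axis 0.034750056421257065 foot end y,z 0.06164951345806443 0.09502115043265606 res 0.0008015447873551014
end along foot from contact 0.06738028958569381
```

Emit:
servo_tool([
  [[0, 0, -0.001, 0, 0], [0, 0, 0, 0, 0], [0, 0, 0, 0, 0], [0, 0, 0, 0, 0], [0, 0, 0, 0, 0], [0, 0, 0, 0, 0], [0, 0, 0, 0, 0], [0, 0, 0, 0, 0]],
])

```text
time: 21.65
tool_pos: [0.5798, -0.0935, 0.2062]
tool_rot: [-0.004, 0.73, 0.683, 0.002]
contact_force: [-7.1, 3.2, 22.7]
gripper_width: 0.224
grasp_force: 67.3
```

Run:
```python
from tilt import *
go('f')
F=[grab("side") for _ in range(12)]; f=F[0]
I=np.mean([g["pixels"].astype(float) for g in F],0)
print("frame change",np.abs(F[-1]["pixels"].astype(int)-F[0]["pixels"]).max())
al=.152; a=np.radians(-3.86); X=np.array([np.cos(a),np.sin(a),0]); Y0=np.array([-np.sin(a),np.cos(a),0]); Z0=np.array([0,0,1.])
Z=Z0*np.cos(al)-Y0*np.sin(al); Y=Y0*np.cos(al)+Z0*np.sin(al)
s=manip.state(); c=s["tool_pos"]+Z0*.005-Z*(.141-.064)-X*.011
K=np.array([[f["fx"],0,f["cx"]],[0,f["fy"],f["cy"]],[0,0,1.]])
pts=np.float32([[-.06,.06],[.06,.06],[.06,-.08],[-.06,-.08]])
src=cv2.projectPoints(np.array([c-Y*p+Z*q for p,q in pts]),np.array(f["rvec"]),np.array(f["tvec"]),K,None)[0].reshape(-1,2).astype(np.float32); print(src.round(1))
g=.00025; dst=np.float32([[(p+.06)/g,(.06-q)/g] for p,q in pts])
W=cv2.warpPerspective(I.astype(np.float32),cv2.getPerspectiveTransform(src,dst),(480,560),flags=cv2.INTER_CUBIC)
u0,v0=src.min(0).astype(int)-3; u1,v1=src.max(0).astype(int)+3
R=cv2.resize(I[v0:v1,u0:u1].astype(np.float32),(300,560),interpolation=cv2.INTER_CUBIC)
np.save("rect2.npy",W); cv2.imwrite("pics/rect2.png",np.hstack([W,R]).clip(0,255)[...,::-1])
```

```text
21.65 [ 0.5798 -0.0935  0.2062] -3.843967590241793 [-7.1  3.2 22.7] [1.25 1.84 0.17] 0.22429672727804334
n 2246 2168 tilt 0.15019583495516828 perp dist of foot top from axis 0.034699070535011846 foot end y,z 0.06135305217321351 0.09534281674494541 res 0.0007747649658611959
end along foot from contact 0.0673028446655758
frame change 9
[[329.9 178.3]
 [343.6 169.2]
 [340.8 207.5]
 [327.2 218.6]][ WARN:0@5.330] global loadsave.cpp:1063 imwrite_ Unsupported depth image for selected encoder is fallbacked to CV_8U.
```

View pics/rect2.png

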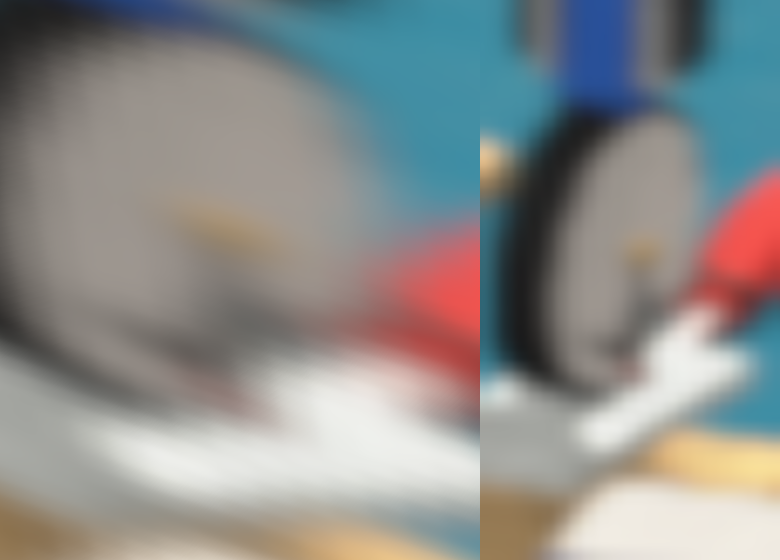

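The side view is too coarse here to separate pointer and mark, but they fall on a single streak below the hub at about (215,390). The foot-plane tilt of 0.150 + 0.002 offset and the kinematics (0.152) both match the measured mark angle of about 0.155. The pose is steady, so I hand in.

```bash
python3 -c "
from h import *
print(manip.job_done())"
```

```text
the job is handed in; nothing more can be done
None
```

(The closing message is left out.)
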